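Unlock the bench drawer with its key

TASK

Take the flat steel key out of the wooden block, put it into the lock on top of the small grey drawer cabinet, feeling gently for the way the keyway lies until the key drops fully home, then turn it clockwise until the hidden bolt lets the drawer spring open. Do not force the key, touch the drawer, or disturb the other things; leave the key fully home in the lock and let go.

Things in the scene. Friction and masses are not known exactly. Their poses are not given: they have to be found in the camera images.
- cabinet: small grey steel drawer cabinet (sizes here and below in mm), fixed, 200 x 200 footprint, 130 high; origin under its centre, drawer front on its -x side, z up. The lock is in its top, 45 from the middle towards the front
- lock (a point): centre of the round lock face, a steel rose 33 across, 2 above the cabinet top; z up, x away from the drawer front. A 45-degree funnel, 24 across at the face, narrows within 5 to a fixed round bore 14 across
- plug_face (a point): on the lock axis 16 below the lock face, where the bore ends on the brass turning plug; x as the lock's. The plug's keyway is a centred slot 14.6 x 5.4, 20 deep. At rest its length lies anywhere from 0.9 rad anticlockwise to 0.4 rad clockwise (from above) of this x: not measured, find it by feel. The plug does not follow a light touch (0.09 N m friction)
- home_tip (a point): where the key's tip lies when it is fully home, 34 below the lock face. From there turn clockwise (from above): the hidden bolt clears when the slot is about 0.85 rad clockwise of this x, so 0.4 to 1.8 rad from rest; stop at 1.25. With 0.12 rad of play the key itself turns to about 0.95. The drawer then springs out by itself
- key_bow (a point): centre of the flat bow (grip plate) of the steel key, about 60 g, standing tip down in the block; z up along the key, x along the bow's width. Bow 36 wide (x), 8 thick (y), 30 tall (15 above and below this point): grip it across the 8. Below are a 14 x 8 neck and a round collar 27 across, 4 thick, underside 28 below this point, which rests on the lock face when home
- key_tip (a point): tip of the key's blade, on its axis, 62 below the centre of the bow; same axes. The flat blade is 12 wide (x), 4 thick (y), 34 long below the collar, the two long edges of its nose rounded (1.2)
- drawer (a joint): how far the cabinet's drawer stands open, m: 0 shut, spring-loaded, 0.045 fully out; held shut by the hidden bolt
- block: wooden block 90 x 170 x 50 high, fixed, origin under its centre; two slots 15 x 7 (long side along its x) through its top at y = -45 and +45, one holds the key, the other the awl. The key's collar rests on the top, which is 34 above the key's tip
- tin_mid (a point): low aluminium tin, 36 dia x 35 high, standing on the back of the cabinet's top; point at its centre
- awl_mid (a point): awl with a round wooden handle, standing in the other slot of the block; point at the middle of its handle
- pliers: pliers, 150 long, 40 wide, lying between the cabinet and the block; origin under the pivot
- hammer: hammer lying on the bench
- screwdriver: screwdriver lying on the bench
- glue: white glue bottle, 56 dia x 110 high, origin under its base
- mug: white mug, 80 dia x 85 high, origin under its base
- spool: wooden wire spool, 60 dia x 56 high, origin under its base

How it is judged:
By the outcome, as a careful person would: the job done as asked, in the order asked, and still so for the second after the job is handed in, with the robot touching nothing.
It also fails if it takes over 72 s, if anything falls off the work surface, if the arm or the gripper's body presses on something with over 40 N, if the wrist force passes 120 N, or if a joint passes its speed limit or range.

ROBOT

A 6-joint arm with a two-finger parallel gripper is mounted at the origin on the work surface. World frame = base frame: x ahead of the robot, y to its left, z up, the work surface at z = 0. Lengths are in mm, angles in degrees, forces in N, time in s.
With the tool pointing down it reaches from about 350 to 875 mm from the base axis. Payload 15.5 kg.
Tool frame: the origin (TCP) lies midway between the tips of the shut fingers; the grasp point (between the pads) lies 19 mm behind it; z points along the fingers, y is the line along which they close (so a half turn about z gives the same grasp; the last joint's range is limited). The gripper opens to 85 mm and grips with 20 to 120 N. Pads are 22 mm wide; open, the fingers measure 114 mm over their backs; the gripper's body (76 mm by 85 mm) begins 54 mm behind the grasp point. The pads swing forward as they close: fully open they stand 13 mm farther back than shut.
Start: joints at [66.664, 28.281, 77.091, -0, 74.628, -5.472], TCP at [191.728, 594.867, 231.277] pointing down, gripper open.
Joint ranges: [-166.48, 166.48], [-47.26, 123.95], [12.59, 153.08], [-70.14, 250.14], [6.76, 159.57], [-176.63, 176.63]. Speed limits (degrees/s): [108.29, 108.29, 147.25, 172.46, 172.46, 172.46].

INTERFACE

Orientations are given as [roll, pitch, yaw] about the fixed x, y, z axes, in that order (R = Rz(yaw) Ry(pitch) Rx(roll)).
In Python, from plant import ctrl, capture gives the robot as it stands.
- The arm moves only by the tool servo_tool, never from a script. Its argument "motion" is a list of rows, each a list of 3 entries, a list of its own where there are three numbers: the finger opening in mm, from 0 to 85.4, then the shift along the world's x, y, z in mm, then the turn, a rotation vector about the world's x, y, z in rad. In form: [[jaw, [x, y, z], [rx, ry, rz]], ...]. A call has 1 to 5 rows; each row is the pose to reach, as a shift and turn from the pose commanded when the call began; what a row does not reach only later rows make up. A row lasts 1/8 s, in which the tool goes at most 62.5 mm and 10.7 degrees, less where a joint would pass 70% of its speed; a pose out of reach is approached as far as the arm can. A call with a gripper value outside its range is refused whole. The fingers move at their own pace and stop on an object; "newtons" is the grip in N (left out, the last holds). Time passes only in rows, so rows that repeat a pose let the fingers close. It gives the time, the measured TCP pose, the force, the opening and the grip force at its end, in the units of the state.
- ctrl.observe(): the state, without advancing time (a new reading comes with each control period).
- capture(name): name is "scene" or "top" or "wrist"; returns a dict with "img" (420x560x3 uint8, red, green, blue), "fx", "fy", "cx", "cy" (pixels), "T" (4x4, takes a point from camera to world coordinates). Camera axes: x right, y down, z forward; pixel columns grow to the right and rows downward; lengths in mm; the calibration is good to about 2 mm. A picture is of the moment at which its call begins. There is no depth.
- ctrl.job_done(): hands the job in; it is judged then, once.
The state is a dict: "t": time; "joint_pos": joint angles; "qvel": joint speeds; "effort": joint torques, N m; "eef_pos": TCP position; "tcp_rot": TCP orientation; "force": force on the tool from outside, world axes, zero at the start; "ft_torque": the same for the moment, N m; "gripper_width": finger opening in mm; "finger_force": force on a finger pad.
Only numpy, scipy, OpenCV 4.12 (cv2) and the standard library are available. Lean on these libraries where they do the work, as an engineer would, in place of code of your own. Each camera call takes 0.05 s, during which the arm holds its last target. There are 200 camera calls.

## Working session

There is one attempt and no reset: what is moved stays moved. The work goes in short steps, Python scripts to look and compute and a tool call to move; the robot and the scene stay as the last step left them, time stands still between calls to the robot, and variables do not carry over. Pictures are saved under pics/ and viewed, at most 10 in all, crops included, and the job is handed in when it is done.

Besides the shell and the picture viewer there is one more tool, called by a JSON object that holds its "method" and its "body". servo_tool: Moves the arm, as the interface text tells. Its arguments: {"type":"object","properties":{"motion":{"type":"array","items":{"type":"array"}},"newtons":{"type":"number"}},"required":["motion"]}

```bash
mkdir -p pics
cat > h.py <<'E'
import numpy as np, cv2
from plant import ctrl, capture
def snap(n,f):
    c=capture(n); cv2.imwrite('pics/'+f,c['img'][:,:,::-1]); np.savez('pics/'+f+'.npz',**c); return c
def ray(c,u,v):
    T=c['T']; d=T[:3,:3]@np.array([(u-c['cx'])/c['fx'],(v-c['cy'])/c['fy'],1]); return T[:3,3],d
def onz(c,u,v,z):
    o,d=ray(c,u,v); return o+d*(z-o[2])/d[2]
def proj(c,p):
    T=c['T']; q=T[:3,:3].T@(np.array(p,float)-T[:3,3]); return c['fx']*q[0]/q[2]+c['cx'],c['fy']*q[1]/q[2]+c['cy']
E
python3 - <<'E'
from h import *
for n in('top','scene'):
    c=snap(n,n+'0.png'); print(c['fx'],c['T'].round(2).tolist())
s=ctrl.observe(); print(s)
E
```

```text
434.6219375073664 [[-0.02, -1.0, 0.1, 439.15], [-1.0, 0.02, -0.0, 7.63], [-0.0, -0.1, -1.0, 1327.95], [0.0, 0.0, 0.0, 1.0]]
538.7510526086166 [[0.5, 0.49, -0.71, 1662.24], [0.86, -0.3, 0.4, -618.32], [-0.02, -0.82, -0.58, 1013.76], [0.0, 0.0, 0.0, 1.0]]
{'t': 0.1, 'joint_pos': array([ 6.66639409e+01,  2.83108100e+01,  7.71201435e+01, -3.59691822e-04,
        7.46267965e+01, -5.47257430e+00]), 'qvel': array([-0.05544144,  0.00619232, -0.07922145, -0.03763717, -0.03530355,
       -0.05494506]), 'effort': array([ 2.21771603e-03, -8.83592677e+01, -3.84566116e+01, -2.86580243e-04,
        5.29266676e-03,  7.55287851e-05]), 'eef_pos': array([191.6144456 , 594.60713879, 230.78577721]), 'tcp_rot': array([-1.79942480e+02, -5.16243951e-03,  1.62136608e+02]), 'force': array([0.52606302, 0.38934453, 0.16517339]), 'ft_torque': array([-0.03454048,  0.02361522,  0.03460544]), 'finger_force': 0.0, 'gripper_width': 85.53523718850296}
```

View pics/top0.png

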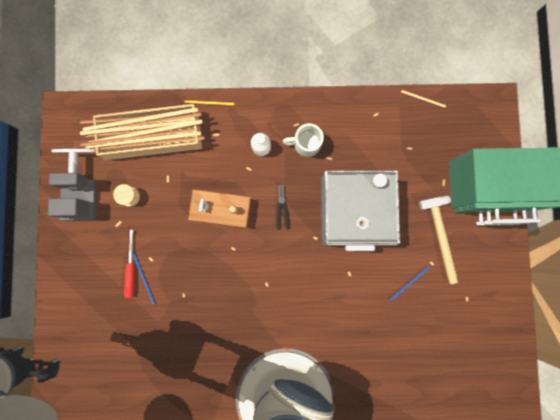

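View pics/scene0.png

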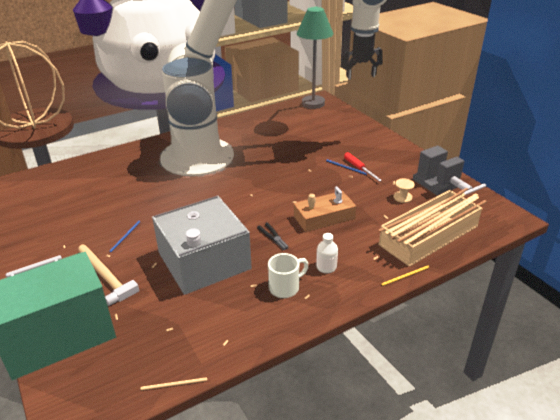

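Top view: the key is at about (204,206) in the block, with the awl at (235,209). The lock is at about (362,223) on the cabinet and the tin at (380,181). I'll zoom in on both.

Run:
```python
from h import *
t=cv2.imread('pics/top0.png'); s=cv2.imread('pics/scene0.png')
a=cv2.resize(t[180:240,180:260],(400,300),interpolation=3)
b=cv2.resize(t[165:255,315:405],(300,300),interpolation=3)
k=cv2.resize(s[175:235,285:365],(400,300),interpolation=3)
l=cv2.resize(s[200:260,150:250],(400,240),interpolation=3)
o=np.zeros((600,800,3),np.uint8); o[:300,:400]=a;o[:300,400:700]=b;o[300:,:400]=k;o[300:540,400:]=l
cv2.imwrite('pics/crop0.png',o)
c=np.load('pics/top0.png.npz')
print(onz(c,204,206,105),onz(c,362,223,132))
```

```text
[564.33241468 219.50869259 105.        ] [ 506.51068878 -220.2481457   132.        ]
```

View pics/crop0.png

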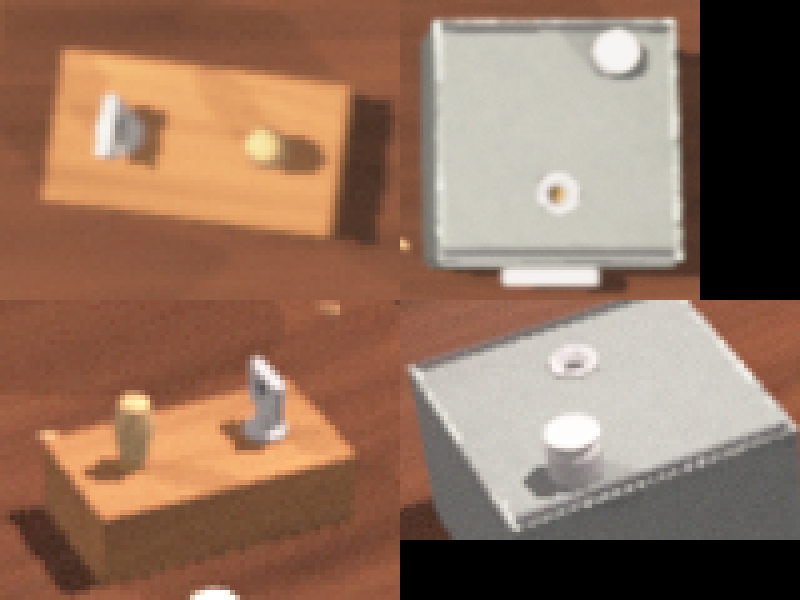

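Run:
```python
from h import *
c=np.load('pics/top0.png.npz'); s=np.load('pics/scene0.png.npz')
B=[onz(c,180+u/5-.4,180+v/5-.4,50)[:2] for u,v in((62,48),(350,85),(333,238),(43,200))]
C=[onz(c,315+u/3.333-.35,165+v/3.333-.35,130)[:2] for u,v in((32,18),(276,18),(283,262),(35,262))]
for P in(B,C):
    P=np.array(P);print(P.round(1).tolist(),P.mean(0).round(1),[np.degrees(np.arctan2(*(P[i]-P[j])[::-1])).round(1) for i,j in((0,1),(3,2),(0,3),(1,2))],[np.linalg.norm(P[i]-P[i-1]).round() for i in range(4)])
print('bowtop',onz(c,180+105/5-.4,180+125/5-.4,93),'scene',onz(s,285+262/5-.4,175+62/5-.4,93))
print('awl',onz(c,180+264/5-.4,180+145/5-.4,110))
print('lock',onz(c,315+157/3.333-.35,165+193/3.333-.35,132),'scene',onz(s,150+574/4-100-.4,200+60/4-.4,132))
```

```text
[[620.7, 264.6], [595.5, 93.9], [505.0, 105.0], [530.5, 275.7]] [562.9 184.8] [np.float64(81.6), np.float64(81.5), np.float64(-7.0), np.float64(-7.0)] [np.float64(91.0), np.float64(172.0), np.float64(91.0), np.float64(173.0)]
[[656.5, -120.7], [652.7, -325.0], [449.1, -321.6], [452.8, -117.4]] [ 552.8 -221.2] [np.float64(88.9), np.float64(89.0), np.float64(-0.9), np.float64(-0.9)] [np.float64(204.0), np.float64(204.0), np.float64(204.0), np.float64(204.0)]
bowtop [569.75969008 231.29739833  93.        ] scene [555.01226228 235.649158    93.        ]
awl [554.99363949 138.70056496 110.        ]
lock [ 507.7471212 -219.6180842  132.       ] scene [ 504.79374661 -218.9712796   132.        ]
```

{"method": "servo_tool", "body": {"motion": [[85, [43, -42, 0], [0, 0, 0.03]], [85, [86, -84, 0], [0, 0, 0.07]], [85, [129, -126, 0], [0, 0, 0.1]], [85, [172, -168, 0], [0, 0, 0.14]], [85, [210, -204, 0], [0, 0, 0.176]]]}}

```text
t: 0.72
eef_pos: [402.9, 389.1, 231.1]
tcp_rot: [-180.0, -0.0, 172.3]
force: [0.9, 1.2, 0.0]
gripper_width: 84.8
finger_force: 0.0
```

{"method": "servo_tool", "body": {"motion": [[60, [43, -42, 0], [0, 0, 0]], [50, [86, -84, 0], [0, 0, 0]], [40, [129, -126, 0], [0, 0, 0]], [40, [167.3, -161.4, -11], [0, 0, 0]], [40, [167.3, -161.4, -11], [0, 0, 0]]]}}

```text
t: 1.35
eef_pos: [570.9, 226.6, 219.0]
tcp_rot: [-179.9, -0.1, 172.0]
force: [-0.5, 1.0, 0.8]
gripper_width: 39.7
finger_force: 0.0
```

Run:
```python
from h import *
c=snap('wrist','w1.png'); s=ctrl.observe(); print(s['t'],s['eef_pos'],s['tcp_rot'],s['force'],s['gripper_width'],c['T'].round(2).tolist())
print(proj(c,(569,229.5,93)))
```

```text
1.4 [569.55751324 228.11148377 219.38423606] [-1.79968743e+02 -7.81531393e-02  1.72072577e+02] [ 0.00585627 -0.1820428   0.41214612] 39.983162140848165 [[0.14, 0.96, 0.26, 503.75], [0.99, -0.13, -0.04, 234.91], [-0.0, 0.26, -0.96, 361.62], [0.0, 0.0, 0.0, 1.0]]
(np.float64(282.7523355360271), np.float64(206.6523567350962))
```

View pics/w1.png

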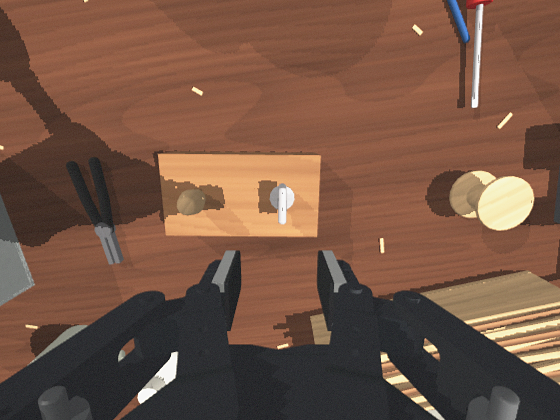

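The bow top is at (282.5,205), within about 1 mm of the prediction, and it lines up with the tool. Descending to grip it.

{"method": "servo_tool", "body": {"motion": [[40, [-0.5, 0, -45], [0, 0, 0]], [40, [-0.5, 0, -90], [0, 0, 0]], [40, [-0.5, 0, -130], [0, 0, 0]], [40, [-0.5, 0, -150], [0, 0, 0]], [40, [-0.5, 0, -158], [0, 0, 0]]], "newtons": 60}}

```text
t: 2.02
eef_pos: [567.3, 230.2, 61.3]
tcp_rot: [-180.0, -0.1, 172.3]
force: [0.3, 0.3, 0.0]
gripper_width: 39.6
finger_force: 0.0
```

{"method": "servo_tool", "body": {"motion": [[20, [0, 0, 0], [0, 0, 0]], [4, [0, 0, 0], [0, 0, 0]], [4, [0, 0, 0], [0, 0, 0]], [4, [0, 0, 0], [0, 0, 0]], [4, [0, 0, 0], [0, 0, 0]]], "newtons": 60}}

```text
t: 2.65
eef_pos: [569.1, 229.8, 63.4]
tcp_rot: [179.9, 0.1, 172.2]
force: [-1.8, 1.3, 7.9]
gripper_width: 6.9
finger_force: 59.3
```

Run:
```python
from h import *
s=ctrl.observe(); print(s['t'],s['eef_pos'],s['tcp_rot'],s['force'],s['ft_torque'],s['gripper_width'],s['finger_force'])
```

```text
2.65 [569.05468035 229.81021846  63.40055592] [1.79944855e+02 8.48785596e-02 1.72213863e+02] [-1.77205215  1.31892672  7.87679006] [ 0.27713909  0.29571765 -0.00042979] 6.86910989883677 59.26898539066315
```

{"method": "servo_tool", "body": {"motion": [[4, [0, 0, 8], [0, 0, 0]], [4, [0, 0, 30], [0, 0, 0]], [4, [0, 0, 70], [0, 0, 0]], [4, [0, 0, 125], [0, 0, 0]], [4, [0, 0, 178], [0, 0, 0]]]}}

```text
t: 3.28
eef_pos: [568.3, 229.3, 242.7]
tcp_rot: [180.0, 0.0, 172.2]
force: [0.9, 0.1, -0.5]
gripper_width: 7.1
finger_force: 58.4
```

{"method": "servo_tool", "body": {"motion": [[4, [-7, -55, 0], [0, 0, 0]], [4, [-14, -112, 0], [0, 0, 0]], [4, [-21, -170, 0], [0, 0, 0]], [4, [-28, -225, 0], [0, 0, 0]], [4, [-35, -280, 0], [0, 0, 0]]]}}

```text
t: 3.9
eef_pos: [533.0, -52.3, 241.1]
tcp_rot: [-180.0, 0.1, 172.2]
force: [2.1, -1.6, -1.4]
gripper_width: 7.5
finger_force: 58.6
```

{"method": "servo_tool", "body": {"motion": [[4, [-7, -50, 0], [0, 0, 0.05]], [4, [-14, -100, 0], [0, 0, 0.12]], [4, [-21, -140, 0], [0, 0, 0.12]], [4, [-26, -160, 0], [0, 0, 0.12]], [4, [-26, -160, 0], [0, 0, 0.12]]]}}

```text
t: 4.53
eef_pos: [507.3, -211.2, 240.6]
tcp_rot: [-180.0, 0.0, 179.0]
force: [-0.3, 1.1, -1.2]
gripper_width: 7.0
finger_force: 58.6
```

Run:
```python
from h import *
c=snap('wrist','w2.png'); s=ctrl.observe(); print(s['t'],s['eef_pos'],s['tcp_rot'],s['force'],s['ft_torque'],s['gripper_width'],c['T'].round(2).tolist())
c2=snap('scene','s2.png'); c3=snap('top','t2.png')
e=s['eef_pos']
for n,k in(('w',c),('s',c2),('t',c3)):
    print(n,proj(k,(507.5,-220,132)),'tip',proj(k,e+[0,0,-47.4]),'collar',proj(k,e+[0,0,-13.4]))
```

```text
4.575 [ 507.43912305 -210.1747541   240.48942735] [1.79981340e+02 7.51511760e-03 1.79045115e+02] [-0.34538454  1.07831626 -0.25351298] [-0.03831008  0.04525342  0.00401789] 7.599440636807836 [[0.02, 0.96, 0.26, 439.29], [1.0, -0.02, -0.0, -211.16], [0.0, 0.26, -0.96, 383.12], [0.0, 0.0, 0.0, 1.0]]
w (np.float64(269.9195322634703), np.float64(214.23228662710028)) tip (np.float64(281.7036861251218), np.float64(237.2740438555493)) collar (np.float64(282.3211051370954), np.float64(257.2953652986934))
s (np.float64(193.14616329648385), np.float64(215.21067195245797)) tip (np.float64(194.1322197319128), np.float64(195.92091387581826)) collar (np.float64(192.8164677448753), np.float64(185.42156327425954))
t (np.float64(361.8966646720893), np.float64(222.6428634533982)) tip (np.float64(362.53756130155807), np.float64(221.3196136425631)) collar (np.float64(365.08005297733325), np.float64(220.46708479080468))
```

View pics/w2.png

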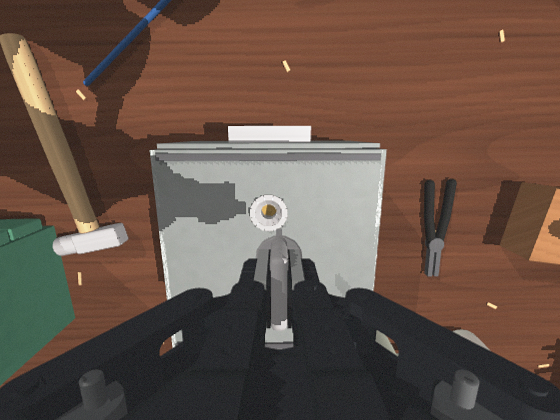

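Run:
```python
from h import *
c=np.load('pics/w2.png.npz'); e=np.array([507.44,-210.17,240.49])
i=cv2.imread('pics/w2.png')[180:360,210:350]
cv2.imwrite('pics/w2c.png',cv2.resize(i,(467,600),interpolation=3))
R=cv2.Rodrigues(np.array([0,0,np.radians(-1)]))[0]
f=lambda p:np.round((np.array(proj(c,e+R@np.array(p,float)))-[210,180]+.5)*3.333,1)
for n,p in dict(tip1=(-6,0,-47.4),tip2=(6,0,-47.4),colL=(0,13.5,-17.4),colR=(0,-13.5,-17.4),colF=(-13.5,0,-17.4),bowT1=(-18,0,29.6),bowT2=(18,0,29.6)).items(): print(n,f(p))
```

```text
tip1 [240.8 164.8]
tip2 [240.6 219.9]
colL [319.  250.1]
colR [165.9 250.1]
colF [242.7 177.6]
bowT1 [247.5 265. ]
bowT2 [246.3 511.8]
```

View pics/w2c.png

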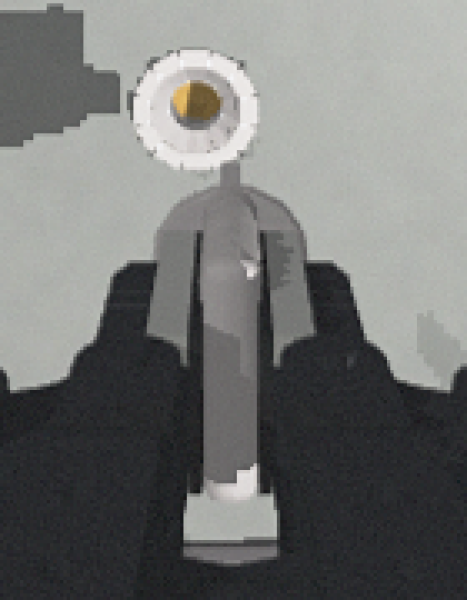

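Run:
```python
from h import *
c=np.load('pics/w2.png.npz')
u,v=210+196/3.333-.5,180+108.5/3.333-.5
print(u,v,onz(c,u,v,132),onz(c,u+3.2,v,132),onz(c,u+3.2,v+1,132))
T=c['T'].copy();d=dict(c);T[1,3]+=2.2;d['T']=T
print('transl',onz(d,u,v,132))
```

```text
268.3058805880588 212.05325532553255 [ 505.47493031 -221.37874175  132.        ] [ 505.52453654 -218.54432848  132.        ] [ 506.4414154  -218.56619102  132.        ]
transl [ 505.47493031 -219.17874175  132.        ]
```

{"method": "servo_tool", "body": {"motion": [[4, [-0.6, -4, 0], [0, 0, 0.17]], [4, [-1.2, -8.6, 0], [0, 0, 0.34]], [4, [-1.2, -8.6, 0], [0, 0, 0.51]], [4, [-1.2, -8.6, -15], [0, 0, 0.68]], [4, [-1.2, -8.6, -30], [0, 0, 0.85]]]}}

```text
t: 5.3
eef_pos: [506.7, -217.8, 210.1]
tcp_rot: [-180.0, 0.0, -131.8]
force: [-0.0, -0.1, -0.4]
gripper_width: 7.1
finger_force: 58.5
```

{"method": "servo_tool", "body": {"motion": [[4, [0, 0, -12], [0, 0, 0.06]], [4, [0, 0, -22], [0, 0, 0.1]], [4, [0, 0, -26], [0, 0, 0.1]], [4, [0, 0, -26], [0, 0, 0.1]], [4, [0, 0, -26], [0, 0, 0.1]]]}}

```text
t: 5.92
eef_pos: [506.6, -219.0, 184.7]
tcp_rot: [-180.0, 0.0, -126.5]
force: [-0.0, 0.6, -0.5]
gripper_width: 7.1
finger_force: 58.5
```

Run:
```python
from h import *
c=snap('wrist','w3.png'); s=ctrl.observe(); print(s['t'],s['eef_pos'],s['tcp_rot'],s['force'],s['ft_torque'],s['gripper_width'],s['joint_pos'])
i=cv2.imread('pics/w3.png')[180:340,200:360]
cv2.imwrite('pics/w3c.png',cv2.resize(i,(600,600),interpolation=3))
```

```text
5.975 [ 506.57412621 -219.08839157  184.69697806] [-1.79960062e+02  7.26348991e-03 -1.26490529e+02] [-0.02528739 -0.66133508 -0.87588263] [0.00935084 0.0103831  0.02665907] 7.110660390885603 [-2.95887420e+01  2.53863182e+01  9.08671385e+01  2.68992118e-03
  6.37060220e+01 -1.73099401e+02]
```

View pics/w3c.png

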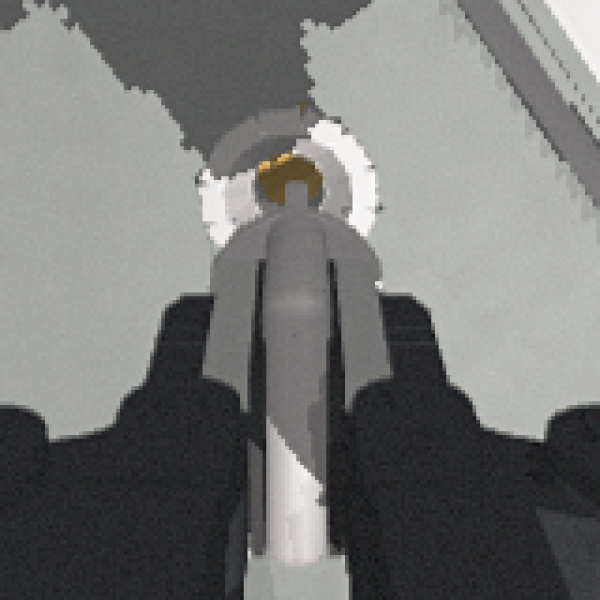

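The rose spans x=200–380 (centre 290) and the tip and collar sit at about 297, so the key is roughly 1.2 mm off sideways. I'll shift and lower it.

{"method": "servo_tool", "body": {"motion": [[4, [0.9, -0.7, -3], [0, 0, 0]], [4, [0.9, -0.7, -7], [0, 0, 0]], [4, [0.9, -0.7, -11], [0, 0, 0]], [4, [0.9, -0.7, -14], [0, 0, 0]], [4, [0.9, -0.7, -14], [0, 0, 0]]]}}

```text
t: 6.6
eef_pos: [507.1, -219.8, 170.0]
tcp_rot: [180.0, -0.0, -126.5]
force: [-0.2, 0.0, -1.5]
gripper_width: 6.9
finger_force: 58.5
```

{"method": "servo_tool", "body": {"motion": [[4, [0, 0, -2], [0, 0, 0]], [4, [0, 0, -4], [0, 0, 0]], [4, [0, 0, -5], [0, 0, 0]], [4, [0, 0, -6], [0, 0, 0]], [4, [0, 0, -6], [0, 0, 0]]]}}

```text
t: 7.22
eef_pos: [507.2, -219.9, 164.2]
tcp_rot: [180.0, -0.0, -126.5]
force: [-0.2, -0.5, -1.3]
gripper_width: 7.4
finger_force: 58.5
```

{"method": "servo_tool", "body": {"motion": [[4, [0, 0, -0.5], [0, 0, 0]], [4, [0, 0, -1], [0, 0, 0]], [4, [0, 0, -1.5], [0, 0, 0]], [4, [0, 0, -2], [0, 0, 0]], [4, [0, 0, -2], [0, 0, 0]]]}}

```text
t: 7.85
eef_pos: [507.4, -220.0, 163.0]
tcp_rot: [-179.9, 0.0, -126.5]
force: [-3.7, 0.5, 12.0]
gripper_width: 7.6
finger_force: 60.5
```

{"method": "servo_tool", "body": {"motion": [[4, [0, 0, 0.4], [0, 0, 0]], [4, [0, 0, 0.4], [0, 0, -0.05]], [4, [0, 0, 0.4], [0, 0, -0.1]], [4, [0, 0, 0.4], [0, 0, -0.15]], [4, [0, 0, 0.4], [0, 0, -0.2]]]}}

```text
t: 8.48
eef_pos: [507.3, -219.9, 163.1]
tcp_rot: [-180.0, 0.0, -138.0]
force: [-2.1, -0.3, 7.2]
gripper_width: 7.4
finger_force: 59.7
```

{"method": "servo_tool", "body": {"motion": [[4, [0, 0, 0], [0, 0, -0.04]], [4, [0, 0, 0], [0, 0, -0.08]], [4, [0, 0, 0], [0, 0, -0.12]], [4, [0, 0, 0], [0, 0, -0.16]], [4, [0, 0, 0], [0, 0, -0.2]]]}}

```text
t: 9.1
eef_pos: [507.4, -219.9, 163.0]
tcp_rot: [-180.0, 0.0, -149.5]
force: [-1.3, 0.8, 5.5]
gripper_width: 7.3
finger_force: 59.6
```

{"method": "servo_tool", "body": {"motion": [[4, [0, 0, -0.1], [0, 0, -0.04]], [4, [0, 0, -0.1], [0, 0, -0.08]], [4, [0, 0, -0.1], [0, 0, -0.12]], [4, [0, 0, -0.1], [0, 0, -0.16]], [4, [0, 0, -0.1], [0, 0, -0.2]]]}}

```text
t: 9.72
eef_pos: [507.3, -219.6, 162.9]
tcp_rot: [180.0, 0.0, -160.9]
force: [-1.4, 2.2, 6.7]
gripper_width: 7.3
finger_force: 59.7
```

{"method": "servo_tool", "body": {"motion": [[4, [0, 0, -0.1], [0, 0, -0.04]], [4, [0, 0, -0.1], [0, 0, -0.08]], [4, [0, 0, -0.1], [0, 0, -0.12]], [4, [0, 0, -0.1], [0, 0, -0.16]], [4, [0, 0, -0.1], [0, 0, -0.2]]]}}

```text
t: 10.35
eef_pos: [507.3, -219.7, 162.8]
tcp_rot: [-180.0, 0.0, -172.4]
force: [-0.5, 1.1, 4.9]
gripper_width: 7.2
finger_force: 59.3
```

Run:
```python
from h import *
s=ctrl.observe(); print(s['force'],s['ft_torque'])
```

```text
[-0.52151706  1.07175433  4.86556817] [ 0.16582487  0.20165485 -0.01894882]
```

{"method": "servo_tool", "body": {"motion": [[4, [0, 0, -0.1], [0, 0, -0.04]], [4, [0, 0, -0.1], [0, 0, -0.08]], [4, [0, 0, -0.1], [0, 0, -0.12]], [4, [0, 0, -0.1], [0, 0, -0.16]], [4, [0, 0, -0.1], [0, 0, -0.2]]]}}

```text
t: 10.98
eef_pos: [507.3, -219.8, 162.4]
tcp_rot: [-180.0, 0.0, 176.2]
force: [-1.1, -0.2, -0.5]
gripper_width: 7.2
finger_force: 58.6
```

{"method": "servo_tool", "body": {"motion": [[4, [0, 0, -0.4], [0, 0, 0]], [4, [0, 0, -0.8], [0, 0, 0]], [4, [0, 0, -1.2], [0, 0, 0]], [4, [0, 0, -1.2], [0, 0, 0]]]}}

```text
t: 11.48
eef_pos: [507.2, -219.9, 161.1]
tcp_rot: [-180.0, 0.0, 176.2]
force: [0.2, -2.9, 0.6]
gripper_width: 7.1
finger_force: 58.6
```

Run:
```python
from h import *
s=ctrl.observe(); print(s['eef_pos'],s['force'],s['ft_torque'])
```

```text
[ 507.2338906  -219.94168098  161.14860175] [ 0.1952659  -2.91945413  0.59138361] [-0.45048946  0.04735389  0.03827781]
```

{"method": "servo_tool", "body": {"motion": [[4, [0, -0.2, -0.8], [0, 0, 0]], [4, [0, -0.2, -1.6], [0, 0, 0]], [4, [0, -0.2, -2.4], [0, 0, 0]], [4, [0, -0.2, -3.2], [0, 0, 0]], [4, [0, -0.2, -4], [0, 0, 0]]]}}

```text
t: 12.1
eef_pos: [507.2, -220.1, 157.1]
tcp_rot: [-180.0, 0.0, 176.2]
force: [-0.3, -1.6, 0.5]
gripper_width: 7.1
finger_force: 58.7
```

Run:
```python
from h import *
s=ctrl.observe(); print(s['eef_pos'],s['force'],s['ft_torque'])
```

```text
[ 507.22318071 -220.09496566  157.14127207] [-0.2712156  -1.64155794  0.47125012] [-0.4678641   0.13182705  0.02609778]
```

{"method": "servo_tool", "body": {"motion": [[4, [0, -0.2, -1.5], [0, 0, 0]], [4, [0, -0.2, -3], [0, 0, 0]], [4, [0, -0.2, -4.5], [0, 0, 0]], [4, [0, -0.2, -6], [0, 0, 0]], [4, [0, -0.2, -7.5], [0, 0, 0]]]}}

```text
t: 12.72
eef_pos: [507.2, -220.2, 149.5]
tcp_rot: [180.0, -0.0, 176.2]
force: [-0.0, -1.2, 0.8]
gripper_width: 7.0
finger_force: 58.7
```

{"method": "servo_tool", "body": {"motion": [[4, [0, 0, -1], [0, 0, 0]], [4, [0, 0, -2], [0, 0, 0]], [4, [0, 0, -2.7], [0, 0, 0]], [4, [0, 0, -3.4], [0, 0, 0]], [4, [0, 0, -3.4], [0, 0, 0]]]}}

```text
t: 13.35
eef_pos: [507.2, -220.2, 146.2]
tcp_rot: [180.0, -0.0, 176.2]
force: [-0.0, -1.6, -1.6]
gripper_width: 7.1
finger_force: 58.6
```

Run:
```python
from h import *
s=ctrl.observe(); print(s['eef_pos'],s['force'],s['ft_torque'])
```

```text
[ 507.2208481  -220.23132642  146.21882206] [-0.03130953 -1.63110072 -1.56059731] [-0.39046646  0.04133128  0.01620826]
```

{"method": "servo_tool", "body": {"motion": [[4, [0, 0, -0.5], [0, 0, 0]], [4, [0, 0, -0.9], [0, 0, 0]], [4, [0, 0, -1.3], [0, 0, 0]], [4, [0, 0, -1.6], [0, 0, 0]], [4, [0, 0, -1.6], [0, 0, 0]]]}}

```text
t: 13.98
eef_pos: [507.3, -220.3, 145.3]
tcp_rot: [-180.0, 0.0, 176.2]
force: [-3.4, -0.4, 13.7]
gripper_width: 7.1
finger_force: 60.7
```

{"method": "servo_tool", "body": {"motion": [[4, [0, 0, 0.5], [0, 0, -0.06]], [4, [0, 0, 0.5], [0, 0, -0.12]], [4, [0, 0, 0.5], [0, 0, -0.18]], [4, [0, 0, 0.5], [0, 0, -0.24]], [4, [0, 0, 0.5], [0, 0, -0.3]]]}}

```text
t: 14.6
eef_pos: [507.3, -220.2, 145.4]
tcp_rot: [180.0, 0.0, 158.9]
force: [0.2, -0.3, 3.9]
gripper_width: 7.2
finger_force: 59.3
```

Run:
```python
from h import *
s=ctrl.observe(); print(s['eef_pos'],s['force'],s['ft_torque'])
```

```text
[ 507.28945209 -220.18308794  145.38536807] [ 0.22775951 -0.25711749  3.91468462] [-0.12572267  0.12649525  0.12638943]
```

Torque is 0.13 N·m, so the plug is following with no force on it. Continuing the turn.

{"method": "servo_tool", "body": {"motion": [[4, [0, 0, 0], [0, 0, -0.07]], [4, [0, 0, 0], [0, 0, -0.14]], [4, [0, 0, 0], [0, 0, -0.21]], [4, [0, 0, 0], [0, 0, -0.28]], [4, [0, 0, 0], [0, 0, -0.35]]]}}

```text
t: 15.22
eef_pos: [507.4, -220.2, 145.4]
tcp_rot: [180.0, 0.0, 138.9]
force: [-1.1, -0.5, 3.9]
gripper_width: 7.2
finger_force: 59.1
```

{"method": "servo_tool", "body": {"motion": [[4, [0, 0, 0], [0, 0, -0.06]], [4, [0, 0, 0], [0, 0, -0.12]], [4, [0, 0, 0], [0, 0, -0.18]], [4, [0, 0, 0], [0, 0, -0.24]], [4, [0, 0, 0], [0, 0, -0.29]]]}}

```text
t: 15.85
eef_pos: [507.4, -220.2, 145.4]
tcp_rot: [180.0, 0.0, 122.3]
force: [0.2, 0.3, 3.2]
gripper_width: 7.4
finger_force: 59.2
```

Run:
```python
from h import *
s=ctrl.observe(); print(s['t'],s['eef_pos'],s['tcp_rot'],s['force'],s['ft_torque'],s['gripper_width'])
a=snap('top','t4.png')['img'];b=snap('scene','s4.png')['img']
i=cv2.resize(a[150:290,300:440],(400,400));j=cv2.resize(b[140:300,130:290],(400,400))
cv2.imwrite('pics/c4.png',np.hstack([i,j])[:,:,::-1])
```

```text
15.85 [ 507.39742166 -220.15494882  145.41716868] [1.79978710e+02 1.61955999e-02 1.22273746e+02] [0.17482282 0.28083668 3.1588527 ] [-0.05074508  0.00833703  0.11490462] 7.412156555363897
```

View pics/c4.png

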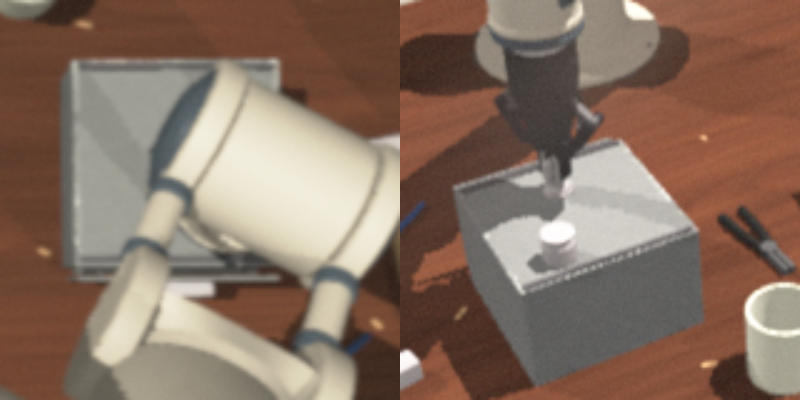

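Run:
```python
from h import *
a=cv2.imread('pics/top0.png')[225:275,310:380];b=cv2.imread('pics/t4.png')[225:275,310:380]
cv2.imwrite('pics/c5.png',cv2.resize(np.hstack([a,b]),(800,286),interpolation=3))
c=np.load('pics/t4.png.npz')
for d in(0,45): print(proj(c,(450-d,-219,100)))
```

```text
(np.float64(360.1547120512989), np.float64(243.742279042691))
(np.float64(360.73991859380374), np.float64(259.8444651215688))
```

View pics/c5.png

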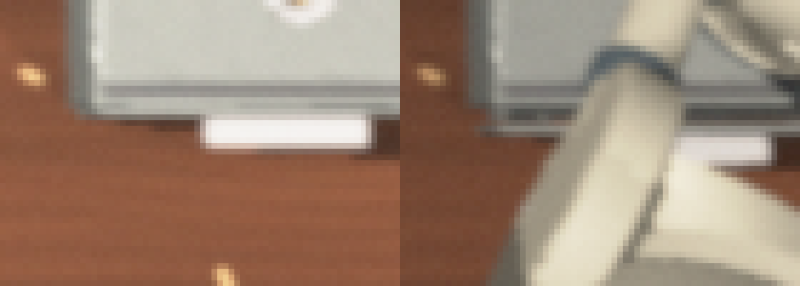

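The drawer front has begun to move out: the handle is about 3 px lower. Holding for a moment, then checking again.

{"method": "servo_tool", "body": {"motion": [[4, [0, 0, 0], [0, 0, -0.03]], [4, [0, 0, 0], [0, 0, -0.03]], [4, [0, 0, 0], [0, 0, -0.03]], [4, [0, 0, 0], [0, 0, 0]], [4, [0, 0, 0], [0, 0, 0]]]}}

```text
t: 16.58
eef_pos: [507.4, -220.2, 145.4]
tcp_rot: [180.0, 0.0, 122.4]
force: [0.4, 0.3, 5.8]
gripper_width: 7.0
finger_force: 59.5
```

Run:
```python
from h import *
s=ctrl.observe(); print(s['t'],s['eef_pos'],s['tcp_rot'],s['force'],s['ft_torque'],s['gripper_width'])
snap('top','t5.png')
a=cv2.imread('pics/top0.png')
for n in('top0','t4','t5'):
    i=cv2.imread(f'pics/{n}.png'); print(n,i[240:275,325].sum(1).tolist(), i[240:275,375].sum(1).tolist())
```

```text
16.575 [ 507.39065258 -220.18170672  145.37611324] [1.79980272e+02 1.17206690e-02 1.22437491e+02] [0.37128439 0.30946116 5.77388968] [ 0.05701804  0.05378765 -0.00759026] 7.0116002593704785
top0 [401, 399, 389, 355, 339, 298, 278, 287, 287, 281, 283, 284, 287, 287, 301, 299, 303, 304, 305, 312, 310, 301, 293, 311, 313, 311, 309, 303, 299, 300, 309, 311, 309, 299, 287] [426, 445, 511, 441, 438, 339, 295, 304, 300, 291, 246, 203, 223, 272, 305, 312, 314, 306, 316, 322, 306, 306, 303, 309, 309, 296, 295, 301, 301, 295, 289, 290, 310, 308, 296]
t4 [314, 316, 301, 258, 251, 255, 254, 263, 212, 213, 218, 230, 225, 226, 241, 238, 241, 242, 239, 235, 239, 235, 236, 243, 248, 250, 243, 243, 237, 240, 246, 250, 254, 252, 258] [290, 343, 401, 298, 222, 224, 297, 379, 285, 244, 274, 283, 271, 214, 186, 225, 246, 244, 291, 396, 504, 539, 545, 549, 553, 552, 557, 562, 580, 594, 603, 604, 592, 542, 440]
t5 [309, 311, 305, 255, 253, 243, 248, 254, 246, 245, 241, 248, 244, 249, 248, 251, 243, 242, 245, 253, 270, 248, 236, 244, 247, 240, 234, 241, 236, 228, 237, 245, 255, 253, 266] [289, 345, 398, 291, 232, 295, 409, 451, 458, 458, 456, 459, 454, 440, 398, 408, 404, 349, 313, 420, 517, 545, 547, 550, 553, 553, 558, 563, 587, 597, 605, 605, 590, 543, 443]
```

The drawer is now well out. Releasing the key and backing straight up.

{"method": "servo_tool", "body": {"motion": [[4, [0, 0, 0.2], [0, 0, 0]], [14, [0, 0, 0.2], [0, 0, 0]], [25, [0, 0, 0.2], [0, 0, 0]], [35, [0, 0, 0.2], [0, 0, 0]], [35, [0, 0, 0.2], [0, 0, 0]]]}}

```text
t: 17.25
eef_pos: [507.2, -220.2, 145.3]
tcp_rot: [-180.0, -0.0, 122.4]
force: [-0.3, 0.1, 0.1]
gripper_width: 35.1
finger_force: 0.0
```

{"method": "servo_tool", "body": {"motion": [[35, [0, 0, 8], [0, 0, 0]], [35, [0, 0, 25], [0, 0, 0]], [35, [0, 0, 55], [0, 0, 0]], [35, [0, 0, 95], [0, 0, 0]], [35, [0, 0, 140], [0, 0, 0]]]}}

```text
t: 17.88
eef_pos: [506.9, -220.0, 287.0]
tcp_rot: [-180.0, -0.0, 122.4]
force: [0.6, -0.6, 0.5]
gripper_width: 35.3
finger_force: 0.0
```

{"method": "servo_tool", "body": {"motion": [[35, [0, 50, 0], [0, 0, 0]], [35, [0, 100, 0], [0, 0, 0]], [35, [0, 150, 0], [0, 0, 0]], [35, [0, 190, 0], [0, 0, 0]], [35, [0, 190, 0], [0, 0, 0]]]}}

```text
t: 18.5
eef_pos: [507.0, -28.0, 286.1]
tcp_rot: [180.0, 0.0, 122.6]
force: [0.5, -0.4, -0.0]
gripper_width: 35.0
finger_force: 0.0
```

Run:
```python
from h import *
s=ctrl.observe(); print(s['t'],s['eef_pos'],s['force'],s['gripper_width'])
a=snap('top','t6.png')['img'];b=snap('scene','s6.png')['img']
i=cv2.resize(a[150:290,300:440],(400,400));j=cv2.resize(b[140:300,130:290],(400,400))
cv2.imwrite('pics/c6.png',np.hstack([i,j])[:,:,::-1])
```

```text
18.5 [506.9844054  -27.95369767 286.05361941] [ 0.50019273 -0.38928279 -0.04448604] 34.98767465535973
```

View pics/c6.png

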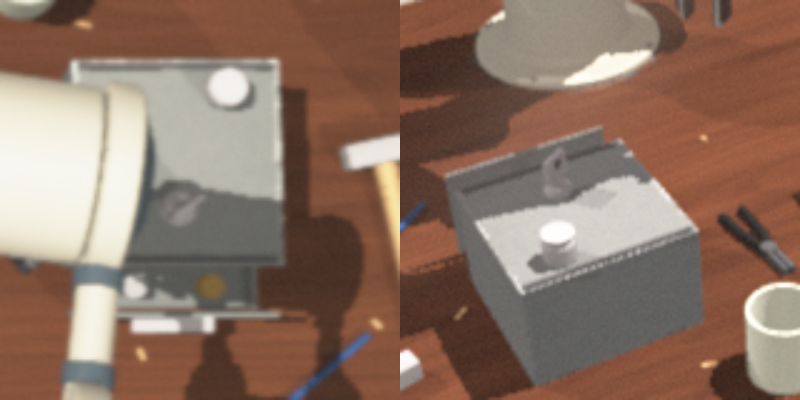

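The view shows the drawer fully out (its front at row ~320 of the top crop), the key upright in the lock with its collar on the face, and the tin undisturbed. Handing in.

```bash
python3 -c "
from plant import ctrl
print(ctrl.job_done())"
```

```text
the job is handed in; nothing more can be done
None
```

The job is handed in: the key is fully home in the lock and turned clockwise, the drawer has sprung fully open, and the gripper has let go and moved clear, at about 18.5 s of the 72 s allowed; no verdict came back.

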